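Chock the line spool on the sloping stand

TASK

On the reel-repair bench a full spool of line lies on a sloping stand and only the sliding steel stop keeps it from rolling down. Push the wooden wedge chock nose-first, squarely and centrally, up against the spool's low side, and let go of it; only then slide the stop fully out by its knob, so that the spool is left resting on the chock alone without having rolled away.

Things in the scene. Friction and masses are not known exactly. Their poses are not given: they have to be found in the camera images.
- spool: Full spool of line, pale green between black flanges, wound flush: a plain cylinder 64 mm in diameter, 100 mm long, about 0.4 kg, lying across the sloping stand and leaning on the stop. Origin: its centre, at the start 14 mm uphill of the foot of the slope and 46 mm above the bench. Its y axis is the cylinder's axis; x and z turn as it rolls.
- chock: Loose pale wood wedge, rubber-faced, 90 mm long (x), 44 wide (y), 35 high. Origin: centre of underside. Nose to +x: blunt tip 5 mm high at x = 45, face rising at 45 degrees to the flat top (x = 15 to -45 mm; grasp across there). The plain wood block is not it. Standing square on the apron against the spool as first placed, its origin is 61 mm downhill of the spool's centre.
- stand: Fixed plywood stand. Level apron 12 mm high (x = -140 to 0 mm, y = -85 to 85), where the chock must stand; then a slope rising 7 degrees towards +x (x = 0 to 130), with a 50 mm high batten at the top. Origin: at bench height under the foot of the slope, half way across. x points uphill, away from the robot, so the spool's low side faces -x; z up.
- stop (a joint): Steel bar on the stand, 12 mm thick, top at z = 38 mm, along the stand's y at x = -23. 0 = in (about 0 at the start), its end at y = 36, overlapping the spool's low side by 14 mm; slides to +y, 0.060 m = fully out. Friction 1.5 N, stays put. Upright black knob, 20 mm in diameter, z = 38 to 80 mm, axis at stand x = -23, y = 110 mm + joint value.
Not all that is in view belongs to the job. Leave any pink look-alike of the chock alone. Leave any turquoise look-alike of the spool alone.

How it is judged:
By the outcome, as a careful person would: the job done as asked, in the order asked, and still so for the second after the job is handed in, with the robot touching nothing.
It also fails if it takes over 45 s, if anything falls off the work surface, if the arm or the gripper's body presses on something with over 40 N, if the wrist force passes 120 N, or if a joint passes its speed limit or range.

ROBOT

A 7-joint arm with a two-finger parallel gripper is mounted at the origin on the work surface. World frame = base frame: x ahead of the robot, y to its left, z up, the work surface at z = 0. Lengths are in m, angles in rad, forces in N, time in s.
With the tool pointing down it reaches from about 0.425 to 0.95 m from the base axis. Payload 4.7 kg.
Tool frame: the origin (TCP) lies between the finger pads; the fingertips stand 25 mm ahead of it and the grasp point (between the pads) lies 6 mm ahead of it; x points along the fingers, z is the direction in which the jaws open and shut, and the axes are right-handed (so a half turn about x gives the same grasp; the last joint's range is limited). The gripper opens to 85 mm and grips with 20 to 120 N. Pads are 22 mm wide; open, the fingers measure 114 mm over their backs; the gripper's body (76 mm by 85 mm) begins 54 mm behind the grasp point. The pads swing forward as they close: fully open they stand 13 mm farther back than shut.
Start: joints at [1.111, 0.469, -0.049, 1.532, 0.024, 1.141, -0.082], TCP at [0.282, -0.613, 0.256] pointing down, gripper open.
Joint ranges: [-2.59, 2.59], [-0.33, 1.99], [-1.39, 1.29], [0.1, 2.45], [-1.04, 4.18], [0.21, 1.99], [-2.66, 2.66]. Speed limits (rad/s): [2.57, 2.57, 3.14, 3.14, 3.14, 3.14, 3.14].

INTERFACE

Orientations are given as a 3x3 rotation matrix whose columns are the frame's x, y, z axes.
In Python, from rig import * gives the robot as it stands. Calls block until the motion is done:
- movep(position, orientation): joint-space move of the TCP to a pose.
- move_l(position, attitude=None, feed=0.15, until_force=None): straight line of the TCP; attitude=None keeps the orientation; feed is the mean speed in m/s. With until_force (N) it stops when the force on the tool has changed by that much, and returns True; else False.
- move_joints(angles): joint-space move.
- command_gripper(opening, newtons=None): finger opening in m; newtons is the grip in N (None keeps the last); returns when the fingers have stopped.
- sleep(seconds).
- inverse_kinematics(position, orientation): joint angles nearest the present ones, or None.
- sense(): the state.
- camera(name): name is "side" or "top"; returns (picture, depth): 384x512x3 uint8, red, green, blue; 384x512 float32, m along the optical axis (not along the pixel's ray), 0 where there is no reading.
- camera_params(name): a dict with "K" (3x3 intrinsics, pixels), "position" and "rotation" of the camera in the world. Camera axes: x right, y down, z forward; pixel columns grow to the right and rows downward; lengths in m; the calibration is good to about 2 mm. A picture is of the moment at which its call begins. camera_params takes no time and is no camera call.
A pose or a line that the arm cannot do raises Unreachable and nothing moves.
- finish_job(): hands the job in, once; it reports no verdict.
The state is a dict: "time_s": time; "joint_pos": joint angles; "qd": joint speeds; "joint_efforts": joint torques, N m; "position": TCP position; "tcp_rot": TCP orientation; "wrist_force": force on the tool from outside, world axes, zero at the start; "ft_torque": the same for the moment, N m; "finger_gap": finger opening in m.
Only numpy, scipy, OpenCV 4.12 (cv2) and the standard library are available. Lean on these libraries where they do the work, as an engineer would, in place of code of your own. Each camera call takes 0.05 s, during which the arm holds its last target.

## Working session

There is one attempt and no reset: what is moved stays moved. The work goes in short steps, each a Python script; the robot and the scene stay as the last script left them, time stands still between calls to the robot, and variables do not carry over. Pictures are saved under pics/ and viewed, and the job is handed in when it is done.

```bash
mkdir -p pics; ls
python3 - <<'E'
from rig import *
import cv2, numpy as np
for n in ("side","top"):
    p,d=camera(n); cv2.imwrite(f"pics/{n}0.png",p[:,:,::-1]); np.savez(f"pics/{n}0.npz",p=p,d=d)
    c=camera_params(n); print(n,c)
print(sense())
E
```

```text
pics
side {'K': array([[372.61796484,   0.        , 255.60415109],
       [  0.        , 372.61796484, 191.30169842],
       [  0.        ,   0.        ,   1.        ]]), 'position': array([-0.02225541,  0.46871356,  0.86538371]), 'rotation': array([[-0.73828952, -0.48166086,  0.47215612],
       [-0.67435549,  0.54078638, -0.502787  ],
       [-0.01316278, -0.68960345, -0.72406756]])}
top {'K': array([[371.39646754,   0.        , 252.73076216],
       [  0.        , 371.39646754, 194.91098867],
       [  0.        ,   0.        ,   1.        ]]), 'position': array([ 0.27165638, -0.08033734,  1.13559211]), 'rotation': array([[ 0.11842444, -0.97286097,  0.19878929],
       [-0.99294899, -0.11709151,  0.01849027],
       [ 0.00528808, -0.19957733, -0.97986781]])}
{'time_s': 0.1, 'joint_pos': array([ 1.1110956 ,  0.46936931, -0.04861364,  1.53360887,  0.02409789,
        1.14102679, -0.08226539]), 'qd': array([ 9.11445159e-04, -1.31465468e-03,  1.35695574e-03, -3.60757264e-03,
        3.46961971e-04, -1.83300836e-03,  6.85814058e-06]), 'joint_efforts': array([ 1.18002550e-03, -5.11511207e+01, -4.66870330e-02, -2.38389355e+01,
        1.08111673e-02,  4.35650552e-03,  1.16625557e-05]), 'position': array([ 0.28169104, -0.61285643,  0.25534608]), 'tcp_rot': array([[-8.13283233e-04,  9.08598150e-01,  4.17670613e-01],
       [ 1.63573540e-03,  4.17671401e-01, -9.08596679e-01],
       [-9.99998331e-01, -5.57478363e-05, -1.82591131e-03]]), 'wrist_force': array([-0.16315818, -0.46386568, -0.13858027]), 'ft_torque': array([-0.01586595,  0.04565902, -0.03717118]), 'finger_gap': 0.0854423887292506}
```

View pics/top0.png

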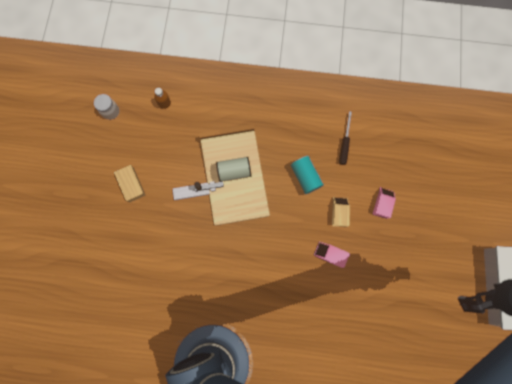

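View pics/side0.png

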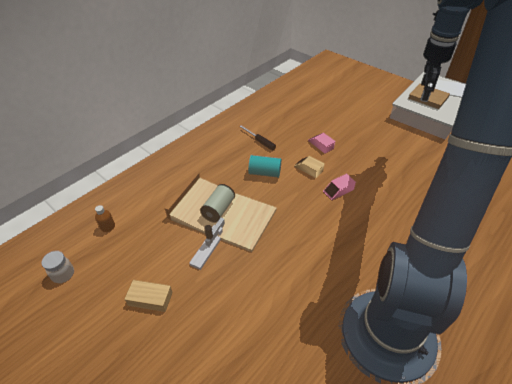

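The chock candidates in the top view:
- (341,212): pale wood with a black face. It fits the rubber-faced wedge.
- (129,183): plain wood block, not it.
- (385,203) and (332,254): pink look-alikes, not it.

The spool is at (234,169), pale green. The turquoise one at (307,174) is the decoy. I'll confirm in a crop and measure.

```bash
cat > h.py <<'E'
import numpy as np, cv2
from rig import *
def ray(c,u,v):
    K=c["K"]; d=c["rotation"]@np.array([(u-K[0,2])/K[0,0],(v-K[1,2])/K[1,1],1.]); return c["position"],d
def onplane(n,u,v,z):
    o,d=ray(camera_params(n),u,v); return o+d*(z-o[2])/d[2]
def cloud(n,d):
    c=camera_params(n);K=c["K"]; v,u=np.mgrid[:384,:512]
    X=np.stack([(u-K[0,2])/K[0,0]*d,(v-K[1,2])/K[1,1]*d,d],-1)
    return X@c["rotation"].T+c["position"]
def proj(n,P):
    c=camera_params(n); q=c["rotation"].T@(np.asarray(P,float)-c["position"]); q=c["K"]@q; return q[:2]/q[2]
E
python3 - <<'E'
from h import *
t=np.load("pics/top0.npz"); s=np.load("pics/side0.npz")
a=cv2.resize(t["p"][125:230,165:285],None,fx=4,fy=4,interpolation=cv2.INTER_CUBIC)
b=cv2.resize(t["p"][180:270,310:400],None,fx=4,fy=4,interpolation=cv2.INTER_CUBIC)
c=cv2.resize(s["p"][130:205,290:365],None,fx=4,fy=4,interpolation=cv2.INTER_CUBIC)
cv2.imwrite("pics/ca.png",a[:,:,::-1]);
h=np.zeros((360,660,3),np.uint8);h[:360,:360]=b;h[:300,360:]=c
cv2.imwrite("pics/cb.png",h[:,:,::-1])
X=cloud("top",t["d"])
for u,v in [(341,215),(341,202),(234,169),(240,205),(235,133),(262,133),(198,187),(180,193),(400,330),(150,250),(129,183)]: print(u,v,X[v,u].round(3))
E
```

```text
341 215 [ 0.466 -0.33   0.034]
341 202 [ 0.507 -0.328  0.027]
234 169 [0.557 0.004 0.079]
240 205 [ 0.463 -0.024  0.013]
235 133 [0.686 0.019 0.032]
262 133 [ 0.709 -0.064 -0.002]
198 187 [0.491 0.101 0.075]
180 193 [0.479 0.165 0.011]
400 330 [ 0.155 -0.532  0.001]
150 250 [ 0.296  0.23  -0.   ]
129 183 [0.486 0.316 0.04 ]
```

View pics/ca.png

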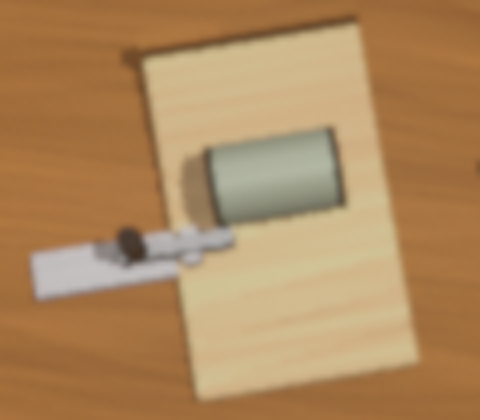

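View pics/cb.png

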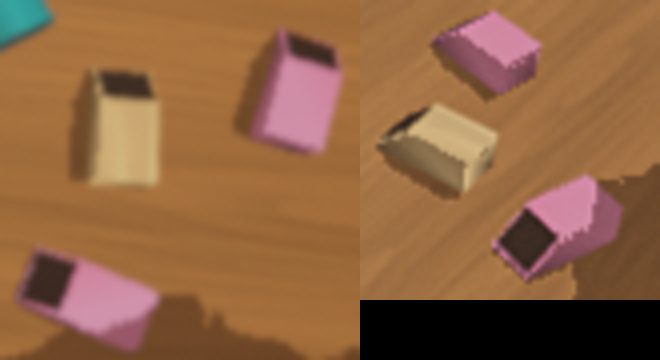

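The crop confirms it: the wood wedge at top (341,212), with its black rubber face toward +x. Next I'll measure the chock, stand, spool and knob.

```bash
cat > meas.py <<'E'
from h import *
def measure(t,s):
    p=t["p"];X=cloud("top",t["d"]);Xs=cloud("side",s["d"])
    out={}
    # chock
    for n,Y,(u0,u1,v0,v1) in (("top",X,(320,362,190,235)),("side",Xs,(292,330,150,182))):
        W=Y[v0:v1,u0:u1].reshape(-1,3)
        m=(abs(W[:,2]-.035)<.004); r=cv2.minAreaRect((W[m,:2]*1000).astype(np.float32)); print(n,"chock top",m.sum(),W[m,2].mean().round(4),r)
    # chock mask colour
    hsv=cv2.cvtColor(p,cv2.COLOR_RGB2HSV)
    return hsv
if __name__=="__main__":
    t=np.load("pics/top0.npz");s=np.load("pics/side0.npz")
    hsv=measure(t,s)
    for q in [(341,215),(342,204),(325,215),(240,205),(234,169),(198,187),(212,215),(150,150)]: print(q,hsv[q[1],q[0]])
    X=cloud("top",t["d"]);Xs=cloud("side",s["d"])
    # apron z=12 plateau
    W=X[125:230,165:285].reshape(-1,3)
    m=abs(W[:,2]-.012)<.0035; print("apron",m.sum())
    # spool pts
    for n,Y,(u0,u1,v0,v1) in (("top",X,(205,262,145,192)),("side",Xs,(190,245,175,230))):
        W=Y[v0:v1,u0:u1].reshape(-1,3); m=(W[:,2]>.055)&(W[:,2]<.085)&(np.hypot(W[:,0]-.56,W[:,1])<.075)
        r=cv2.minAreaRect((W[m,:2]*1000).astype(np.float32)); print(n,"spool",m.sum(),W[m].mean(0),r, W[m,2].max())
        A=W[m]; B=np.c_[A[:,:2]-A[:,:2].mean(0)]
        w,v=np.linalg.eigh(B.T@B); print(np.degrees(np.arctan2(v[1,1],v[0,1])))
    for n,Y in (("top",X),("side",Xs)):
        W=Y.reshape(-1,3); m=(W[:,2]>.055)&(W[:,2]<.085)&(np.hypot(W[:,0]-.49,W[:,1]-.1)<.04); print(n,"knob",m.sum(),W[m].mean(0),W[m].min(0),W[m].max(0)); print(cv2.minAreaRect((W[m&(W[:,2]>.07),:2]*1000).astype(np.float32)))
E
python3 meas.py
```

```text
top chock top 294 0.0352 ((470.0955505371094, -329.9049987792969), (45.07681655883789, 65.2911148071289), 89.29682159423828)
side chock top 166 0.0336 ((468.3755187988281, -330.8389892578125), (64.80745697021484, 45.98929977416992), 4.190659046173096)
(341, 215) [ 19 108 208]
(342, 204) [ 16 120 130]
(325, 215) [ 15 162 164]
(240, 205) [ 19  87 207]
(234, 169) [ 36  27 177]
(198, 187) [13 97 71]
(212, 215) [ 16 123 154]
(150, 150) [ 15 163 161]
apron 2447
top spool 649 [0.56229267 0.00768442 0.07172258] ((566.0443725585938, 8.68338394165039), (60.32509994506836, 100.1352767944336), 17.155370712280273) 0.08248235226259704
107.02988513180365
side spool 564 [0.55758993 0.01170999 0.06937556] ((565.1830444335938, 8.168102264404297), (59.64065933227539, 103.58177947998047), 17.653696060180664) 0.07911136050715217
105.4484961478708
top knob 48 [0.4974657  0.1050012  0.07699158] [0.4889123  0.0968735  0.05749223] [0.50808308 0.11406045 0.08391961]
((498.8598937988281, 105.25374603271484), (18.615591049194336, 16.694114685058594), 9.404326438903809)
side knob 71 [0.49478542 0.10854798 0.07187982] [0.48698792 0.09845733 0.05519144] [0.50759877 0.11657608 0.08114672]
((497.0242614746094, 107.15724182128906), (18.405927658081055, 18.200876235961914), 16.974048614501953)
```

```bash
cat > stand.py <<'E'
from h import *
t=np.load("pics/top0.npz");s=np.load("pics/side0.npz")
for n,k,roi in (("top",t,(165,285,120,235)),("side",s,(150,290,165,260))):
    Y=cloud(n,k["d"]); u0,u1,v0,v1=roi
    W=Y[v0:v1,u0:u1].reshape(-1,3)
    hsv=cv2.cvtColor(k["p"],cv2.COLOR_RGB2HSV)[v0:v1,u0:u1].reshape(-1,3)
    yaw=np.radians(17.1); ex=np.array([np.cos(yaw),np.sin(yaw),0]);ey=np.array([-ex[1],ex[0],0])
    O=np.array([.5526,.0044,0]); 
    L=np.c_[(W-O)@ex,(W-O)@ey,W[:,2]]
    zexp=np.where(L[:,0]<0,.012,.012+np.tan(np.radians(7))*L[:,0])
    m=(abs(L[:,2]-zexp)<.005)&(L[:,2]>.008)&(hsv[:,1]<115)&(hsv[:,2]>140)&(abs(L[:,0]+.01)<.16)&(abs(L[:,1])<.095)
    # side edges: per x bin, y-min and y-max
    P=L[m]
    xs=np.arange(-.13,.12,.01)
    lo=[];hi=[]
    for x in xs:
        b=P[abs(P[:,0]-x)<.005]
        if len(b)>3: lo.append((x,b[:,1].min())); hi.append((x,b[:,1].max()))
    lo=np.array(lo);hi=np.array(hi)
    g=np.abs(lo[:,1]+.085)<.012; fl=np.polyfit(lo[g,0],lo[g,1],1)
    g2=np.abs(hi[:,1]-.085)<.012; fh=np.polyfit(hi[g2,0],hi[g2,1],1)
    fr=np.array([(y,P[abs(P[:,1]-y)<.005,0].min()) for y in np.arange(-.075,.076,.01) if (abs(P[:,1]-y)<.005).any()])
    ff=np.polyfit(fr[:,0],fr[:,1],1)
    print(n,m.sum(),"lo",fl,np.degrees(fl[0]),g.sum(),"hi",fh,np.degrees(fh[0]),g2.sum(),"front",ff,np.degrees(-ff[0]))
    q=(hsv[:,1]<60)&(L[:,2]>.055)&(L[:,2]<.085)&(abs(L[:,0]-.01)<.04)&(abs(L[:,1])<.06)
    S=L[q]; print("spool local",cv2.minAreaRect((S[:,:2]*1000).astype(np.float32)))
    top=S[S[:,2]>S[:,2].max()-.006]
    print("ylims",S[:,1].min(),S[:,1].max())
E
python3 stand.py
python3 - <<'E'
from h import *
for uv in [(214.5,225),(269.5,215)]: print(onplane("top",*uv,.012))
E
```

```text
top 3787 lo [-0.0073745  -0.08298735] -0.4225275067106015 25 hi [-0.01006629  0.08651475] -0.5767557423158091 24 front [ 0.00757326 -0.13785941] -0.43391564523728193
spool local ((11.301546096801758, -0.012050628662109375), (54.16111373901367, 93.11626434326172), 0.6392852067947388)
ylims -0.046493227376698434 0.04658804655853086
side 2935 lo [-0.00389612 -0.08340578] -0.22323101650943022 19 hi [-0.00790317  0.08668736] -0.4528185386531473 21 front [ 0.00335439 -0.13943931] -0.1921923482448839
spool local ((10.490161895751953, 1.4732589721679688), (55.268863677978516, 100.42916870117188), 1.2282665967941284)
ylims -0.048638137049927116 0.05164474277077345
[0.39317456 0.04505283 0.012     ]
[ 0.44354209 -0.11740766  0.012     ]
```

Measurements:

| Item | World position (m) | Checks |
|---|---|---|
| Stand origin | about (0.553, 0.006), yaw about 16.7° | |
| Spool centre | (0.566, 0.0085) | stand x ≈ 13, y ≈ −1 mm; top at 0.079; fits the given 14/46+32 mm |
| Knob | (0.498, 0.106) | stand (−24, 111); expected (−23, 110) |
| Chock flat top | (0.469, −0.330) | z = 0.035, 45 mm wide, yaw about 1° |

These agree with the given sizes, so I'll grasp the chock now.

```bash
cat >> h.py <<'E'
YAW=np.radians(16.7); EX=np.array([np.cos(YAW),np.sin(YAW),0]); EY=np.array([-EX[1],EX[0],0]); O=np.array([.5533,.0063,0])
def W(x,y,z): return O+x*EX+y*EY+np.array([0,0,z])
def R(yaw):  # tool down, jaws along -y of a frame at this yaw
    x=np.array([0,0,-1.]); z=np.array([np.sin(yaw),-np.cos(yaw),0]); return np.c_[x,np.cross(z,x),z]
def snap(tag,crop=None):
    for n in ("side","top"):
        p,d=camera(n); np.savez(f"pics/{n}{tag}.npz",p=p,d=d)
        cv2.imwrite(f"pics/{n}{tag}.png",p[:,:,::-1])
def st():
    s=sense(); print("t",round(s["time_s"],2),"p",s["position"].round(4),"F",s["wrist_force"].round(2),"gap",round(s["finger_gap"],4))
E
python3 - <<'E'
from h import *
a=np.radians(1)
movep([.467,-.330,.11],R(a)); st()
move_l([.467,-.330,.030],feed=.1); st()
command_gripper(.03,30); st()
move_l([.467,-.330,.12],feed=.15); st()
snap("1")
E
```

```text
t 1.48 p [ 0.4668 -0.3315  0.1105] F [-0.51 -0.45  0.11] gap 0.0855
t 2.42 p [ 0.4674 -0.3303  0.0305] F [ 0.29 -0.15  0.86] gap 0.0853
t 2.89 p [ 0.4674 -0.3303  0.0306] F [-0.71  0.85  4.6 ] gap 0.0433
t 3.64 p [ 0.4663 -0.3296  0.1191] F [ 0.03 -0.39 -1.17] gap 0.0437
```

Gripped: the gap is 43.5 mm against a 44 mm width. Next I'll carry it above the apron, 30 mm short of contact, and lower until it touches.

Run:
```python
from h import *
movep(W(-.095,-.0007,.13),R(YAW)); st()
move_l(W(-.095,-.0007,.060),feed=.15); st()
print(move_l(W(-.095,-.0007,.039),feed=.03,until_force=3)); st()
snap("2")
for n,(u0,u1,v0,v1) in (("top",(175,285,125,235)),("side",(150,290,165,270))):
    im=cv2.imread(f"pics/{n}2.png")[v0:v1,u0:u1]; cv2.imwrite(f"pics/{n}2c.png",cv2.resize(im,None,fx=4,fy=4,interpolation=cv2.INTER_CUBIC))
```

```text
t 4.92 p [ 0.4629 -0.0232  0.13  ] F [ 0.27 -0.06 -0.64] gap 0.0434
t 5.53 p [ 0.463  -0.0223  0.0602] F [-0.22 -0.19 -1.97] gap 0.0434
True
t 6.12 p [ 0.4624 -0.0216  0.0423] F [-0.47  0.06  4.2 ] gap 0.0438
```

View pics/top2c.png

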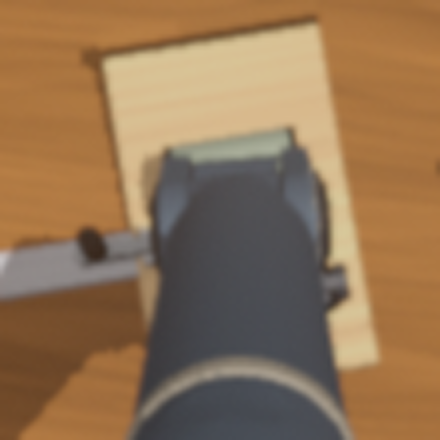

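View pics/side2c.png

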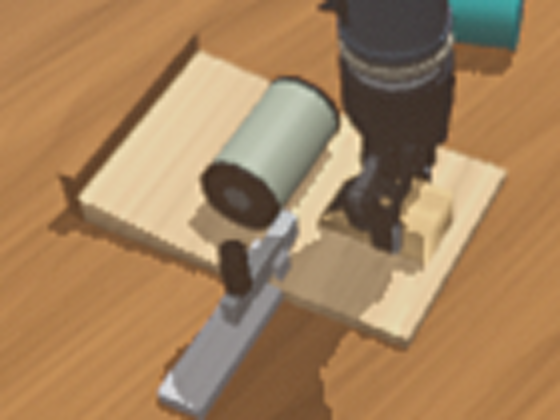

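The side crop shows the chock standing square on the apron at about (395,225), nose toward the spool. Touchdown was at TCP z = 0.0423, which matches the 12 mm apron. Now I'll push uphill until light contact.

Run:
```python
from h import *
move_l(W(-.095,-.0007,.0428),feed=.05); st()
print(move_l(W(-.056,-.0007,.0428),feed=.02,until_force=4)); st()
s=sense(); d=s["position"]-O; print("stand tcp",(d@EX).round(4),(d@EY).round(4), "Fx",s["wrist_force"]@EX)
snap("3")
im=cv2.imread("pics/side3.png")[165:270,150:290]; cv2.imwrite("pics/side3c.png",cv2.resize(im,None,fx=4,fy=4,interpolation=cv2.INTER_CUBIC))
```

```text
t 6.47 p [ 0.4621 -0.0217  0.0425] F [-0.63 -0.13 -0.87] gap 0.0438
False
t 8.57 p [ 0.4997 -0.0105  0.0428] F [-2.82 -0.79  1.3 ] gap 0.0436
stand tcp -0.0562 -0.0007 Fx -2.9288652200185465
```

View pics/side3c.png

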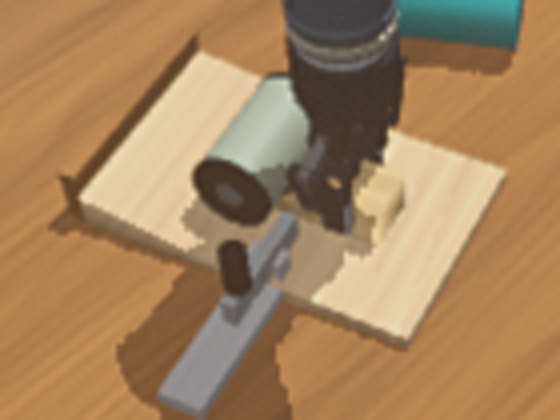

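```bash
cat > m2.py <<'E'
from h import *
import sys
def loc(P): 
    D=P-O; return np.stack([D@EX,D@EY,P[...,2]],-1)
def run(tag,n="side"):
    k=np.load(f"pics/{n}{tag}.npz"); L=loc(cloud(n,k["d"])); hsv=cv2.cvtColor(k["p"],cv2.COLOR_RGB2HSV)
    inb=(L[...,0]>-.15)&(L[...,0]<.06)&(abs(L[...,1])<.06)
    m=inb&(abs(L[...,2]-.047)<.004)&(hsv[...,1]>70)&(hsv[...,2]>150)&(L[...,0]<-.02)
    Q=L[m]
    if len(Q)>5: print(n,tag,"chock top n",len(Q),"x",np.percentile(Q[:,0],[1,50,99]).round(4),"y",np.percentile(Q[:,1],[1,99]).round(4),cv2.minAreaRect((Q[:,:2]*1000).astype(np.float32)))
    # spool: algebraic circle fit on x,z of pale-green points
    m=inb&(hsv[...,1]<60)&(L[...,2]>.035)&(L[...,2]<.09)&(L[...,0]>-.022)&(L[...,0]<.06)&(abs(L[...,1])<.045)
    Q=L[m]
    from scipy.optimize import least_squares
    f=least_squares(lambda c:np.hypot(Q[:,0]-c[0],Q[:,2]-c[1])-.032,[.014,.046],loss="soft_l1",f_scale=.002)
    print(n,tag,"spool n",len(Q),"centre x,z",f.x.round(4),"rms",np.sqrt((f.fun**2).mean()).round(4))
for a in sys.argv[1:]:
    for n in("side","top"): run(a,n)
E
python3 m2.py 0 2 3
```

```text
side 0 spool n 510 centre x,z [0.0133 0.0435] rms 0.0015
top 0 spool n 581 centre x,z [0.0141 0.0453] rms 0.0018
side 2 chock top n 113 x [-0.1261 -0.113  -0.0952] y [-0.0224  0.0224] ((-108.47711181640625, -1.3304367065429688), (44.81178665161133, 39.75225067138672), 76.92462921142578)
side 2 spool n 514 centre x,z [0.0133 0.0435] rms 0.0014
top 2 spool n 122 centre x,z [0.012  0.0469] rms 0.0014
side 3 chock top n 116 x [-0.0867 -0.074  -0.0564] y [-0.0241  0.0218] ((-66.46661376953125, -2.188508987426758), (45.44087219238281, 44.4501838684082), 83.5194320678711)
side 3 spool n 429 centre x,z [0.0198 0.0441] rms 0.0015
top 3 spool n 0 centre x,z [0.014 0.046] rms nanm2.py:16: RuntimeWarning: Mean of empty slice.
  print(n,tag,"spool n",len(Q),"centre x,z",f.x.round(4),"rms",np.sqrt((f.fun**2).mean()).round(4))
  ret = ret.dtype.type(ret / rcount)
```

The push shoved the spool about 6 mm uphill: its centre went from x = 13.3 to 19.8 mm, and the chock's origin is at about −42. I'll back the still-gripped chock off slowly to about −46 so the spool settles to its first place against it. Then I'll release, retract and check.

```bash
python3 - <<'E'
from h import *
move_l(W(-.0602,-.0007,.0428),feed=.01); sleep(.3); st()
snap("4")
E
python3 m2.py 4 2>/dev/null
```

```text
t 9.53 p [ 0.4958 -0.0116  0.0428] F [-0.94  0.29 -1.3 ] gap 0.0433
side 4 chock top n 110 x [-0.091  -0.0781 -0.0508] y [-0.0224  0.0209] ((-75.54344177246094, -1.7330989837646484), (43.788230895996094, 41.79850769042969), 67.25936889648438)
side 4 spool n 434 centre x,z [0.0163 0.0439] rms 0.0015
top 4 spool n 0 centre x,z [0.014 0.046] rms nan
```

```bash
python3 - <<'E'
from h import *
move_l(W(-.0627,-.0007,.0428),feed=.01); sleep(.2); st()
move_l(W(-.0627,-.0007,.0424),feed=.02); st()
snap("5")
command_gripper(.085); st()
move_l(W(-.0627,-.0007,.14),feed=.15); st()
movep(W(-.023,.1105,.14),R(YAW)); st()
snap("6")
im=cv2.imread("pics/side6.png")[165:270,150:290]; cv2.imwrite("pics/side6c.png",cv2.resize(im,None,fx=4,fy=4,interpolation=cv2.INTER_CUBIC))
im=cv2.imread("pics/top6.png")[125:235,175:285]; cv2.imwrite("pics/top6c.png",cv2.resize(im,None,fx=4,fy=4,interpolation=cv2.INTER_CUBIC))
E
python3 m2.py 5 6 2>/dev/null
```

```text
t 10.23 p [ 0.4933 -0.0125  0.0428] F [ 0.17 -0.19 -1.48] gap 0.0433
t 10.48 p [ 0.4935 -0.0124  0.0424] F [-0.95 -0.29 -0.17] gap 0.0439
t 11.07 p [ 0.4936 -0.0123  0.0425] F [ 0.16  0.17 -0.51] gap 0.0846
t 11.88 p [ 0.4928 -0.0125  0.1393] F [ 0.46 -0.53 -0.45] gap 0.085
t 12.42 p [0.4987 0.1061 0.1388] F [-0.09 -0.34  0.07] gap 0.0852
side 5 chock top n 108 x [-0.0934 -0.0805 -0.0642] y [-0.0231  0.022 ] ((-80.19564819335938, -2.8590831756591797), (43.312374114990234, 46.17768859863281), 60.54996109008789)
side 5 spool n 439 centre x,z [0.0137 0.0434] rms 0.0015
top 5 spool n 0 centre x,z [0.014 0.046] rms nan
side 6 chock top n 242 x [-0.0927 -0.0631 -0.0315] y [-0.0227  0.0223] ((-62.40502166748047, -0.3401813507080078), (63.52290344238281, 45.508880615234375), 0.7463254332542419)
side 6 spool n 384 centre x,z [0.0142 0.0436] rms 0.0014
top 6 chock top n 279 x [-0.0915 -0.0615 -0.0314] y [-0.0216  0.0216] ((-60.01214599609375, -0.20062828063964844), (63.90375900268555, 43.76191329956055), 0.022170592099428177)
top 6 spool n 575 centre x,z [0.0147 0.0457] rms 0.0017
```

View pics/side6c.png

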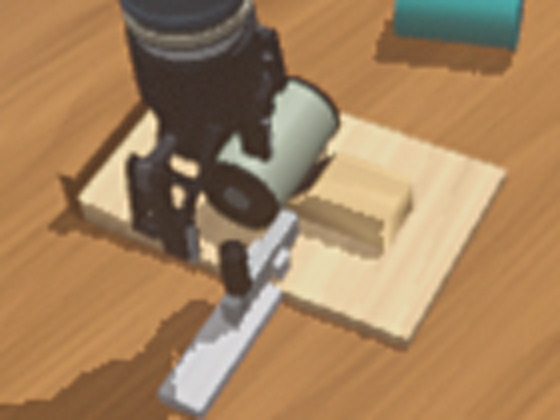

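View pics/top6c.png

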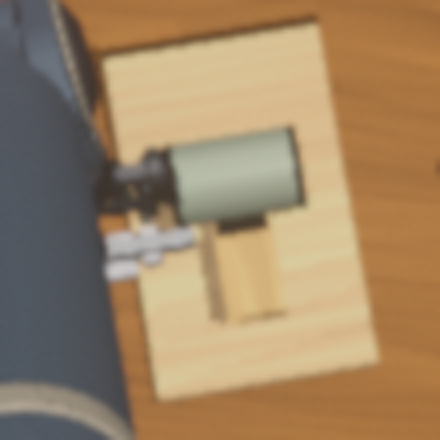

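Chock released. In the side and top crops it is square (yaw 0–0.7° to the stand) and central (y ≈ −0.3 mm). Its back edge is at −92 mm, so the origin is at −47. The spool is at x ≈ 14 mm, its starting place, touching the black face near (243,222) in the top crop. Next is the knob.

```bash
python3 - <<'E'
from h import *
command_gripper(.05,20)
print(move_l(W(-.023,.1108,.068),feed=.15,until_force=6)); st()
command_gripper(.0,20); st()
s=sense(); print("stand",((s["position"]-O)@EY).round(4))
print(move_l(W(-.023,.1735,.068),feed=.04,until_force=12)); st()
s=sense(); print("stand y",((s["position"]-O)@EY).round(4))
snap("7")
im=cv2.imread("pics/side7.png")[165:285,130:290]; cv2.imwrite("pics/side7c.png",cv2.resize(im,None,fx=4,fy=4,interpolation=cv2.INTER_CUBIC))
E
python3 m2.py 7 2>/dev/null
```

```text
False
t 13.59 p [0.4998 0.106  0.0683] F [-0.3  -0.77  0.26] gap 0.0501
t 13.96 p [0.5002 0.106  0.069 ] F [-0.29 -1.25  5.83] gap 0.0192
stand 0.1108
False
t 15.68 p [0.4832 0.1622 0.0689] F [ 2.23 -9.03  7.76] gap 0.0192
stand y 0.1694
side 7 chock top n 244 x [-0.0931 -0.064  -0.0322] y [-0.0226  0.0219] ((-62.60765838623047, -0.06011962890625), (62.36486053466797, 46.80265426635742), 1.4191876649856567)
side 7 spool n 512 centre x,z [0.014  0.0436] rms 0.0014
top 7 chock top n 280 x [-0.0918 -0.0619 -0.0307] y [-0.0216  0.0217] ((-60.22972869873047, -0.2260265350341797), (43.83973693847656, 64.10360717773438), 89.94458770751953)
top 7 spool n 582 centre x,z [0.015  0.0455] rms 0.0017
```

View pics/side7c.png

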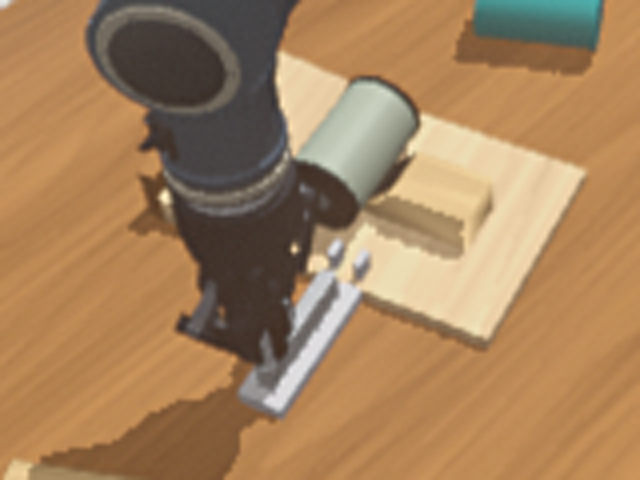

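```bash
python3 - <<'E'
from h import *
command_gripper(.05); st()
move_l(W(-.023,.1735,.16),feed=.15); st()
movep(W(-.10,.32,.25),R(YAW)); st()
snap("8")
from m2 import loc
for n in("side","top"):
    k=np.load(f"pics/{n}8.npz");L=loc(cloud(n,k["d"])).reshape(-1,3)
    m=(L[:,2]>.06)&(L[:,2]<.088)&(abs(L[:,0]+.023)<.03)&(abs(L[:,1]-.165)<.04); print(n,m.sum(),L[m].mean(0).round(4),cv2.minAreaRect((L[m,:2]*1000).astype(np.float32)))
im=cv2.imread("pics/side8.png")[165:285,130:290]; cv2.imwrite("pics/side8c.png",cv2.resize(im,None,fx=4,fy=4,interpolation=cv2.INTER_CUBIC))
im=cv2.imread("pics/top8.png")[125:235,145:285]; cv2.imwrite("pics/top8c.png",cv2.resize(im,None,fx=4,fy=4,interpolation=cv2.INTER_CUBIC))
E
python3 m2.py 8 2>/dev/null
```

```text
t 16.18 p [0.4811 0.1664 0.0678] F [-0.24  0.53  0.09] gap 0.0497
t 16.94 p [0.4808 0.1656 0.1593] F [ 0.47  0.38 -0.13] gap 0.0503
t 17.72 p [0.3662 0.2827 0.2489] F [-0.83 -1.4  -0.17] gap 0.05
side 66 [-0.0268  0.1721  0.0737] ((-25.90262794494629, 170.23971557617188), (17.610576629638672, 18.80107307434082), 30.624114990234375)
top 48 [-0.0253  0.1682  0.0772] ((-24.573055267333984, 168.92205810546875), (17.657838821411133, 18.654155731201172), 54.8260383605957)
side 8 chock top n 244 x [-0.0931 -0.0633 -0.0317] y [-0.0225  0.0223] ((-62.82733154296875, -0.3439311981201172), (46.77389907836914, 63.35194396972656), 88.91486358642578)
side 8 spool n 510 centre x,z [0.0139 0.0436] rms 0.0014
top 8 chock top n 275 x [-0.0915 -0.0622 -0.0317] y [-0.0217  0.0216] ((-60.788047790527344, -0.09575462341308594), (62.24308776855469, 43.958072662353516), 0.5433968305587769)
top 8 spool n 580 centre x,z [0.0147 0.0457] rms 0.0018
```

View pics/side8c.png

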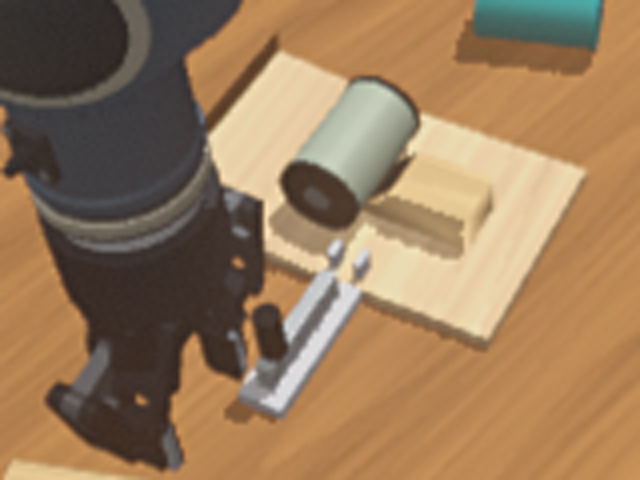

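View pics/top8c.png

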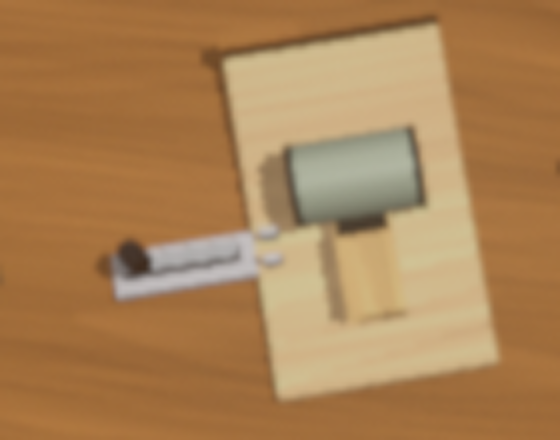

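The spool is resting on the chock. My knob travel estimate is 57.5–59 mm against the specified 60, so I'll compare before and after with the same measurement.

Run:
```python
from h import *
import sys; sys.argv=["x"]
from m2 import loc
for n in("side","top"):
  for tag in "0","8":
    k=np.load(f"pics/{n}{tag}.npz");L=loc(cloud(n,k["d"])).reshape(-1,3); hsv=cv2.cvtColor(k["p"],cv2.COLOR_RGB2HSV).reshape(-1,3)
    m=(L[:,2]>.06)&(L[:,2]<.088)&(abs(L[:,0]+.023)<.025)&(L[:,1]>.09)&(L[:,1]<.2); 
    t=m&(L[:,2]>.074)
    print(n,tag,m.sum(),L[m].mean(0).round(4),"top",t.sum(),L[t].mean(0).round(4),np.percentile(L[m,1],[2,98]).round(4))
```

```text
side 0 60 [-0.0265  0.1143  0.0745] top 39 [-0.0253  0.1126  0.0778] [0.1043 0.1219]
side 8 66 [-0.0268  0.1721  0.0737] top 43 [-0.0253  0.1708  0.0777] [0.1622 0.1794]
top 0 47 [-0.025   0.1107  0.0774] top 37 [-0.0236  0.1113  0.0801] [0.1025 0.1191]
top 8 48 [-0.0253  0.1682  0.0772] top 36 [-0.024   0.1692  0.0801] [0.1601 0.1778]
```

Both views give about 58 mm, so the stop may be 1–2 mm short. There is plenty of time, so I'll grip the knob again and pull until a firm end-stop force.

Run:
```python
from h import *
sy=lambda: print("stand y",((sense()["position"]-O)@EY).round(4))
movep(W(-.023,.169,.13),R(YAW))
print(move_l(W(-.023,.169,.068),feed=.12,until_force=8)); st()
command_gripper(.0,30); st(); sy()
print(move_l(W(-.023,.182,.068),feed=.03,until_force=20)); st(); sy()
command_gripper(.05); st()
p=sense()["position"]; move_l([p[0],p[1],.16],feed=.15)
movep(W(-.10,.32,.25),R(YAW)); st()
snap("9")
import sys; sys.argv=["x"]
from m2 import loc,run
for n in("side","top"):
    k=np.load(f"pics/{n}9.npz");L=loc(cloud(n,k["d"])).reshape(-1,3)
    m=(L[:,2]>.06)&(L[:,2]<.088)&(abs(L[:,0]+.023)<.025)&(L[:,1]>.09)&(L[:,1]<.2); t=m&(L[:,2]>.074)
    print(n,m.sum(),L[m].mean(0).round(4),"top",t.sum(),L[t].mean(0).round(4)); run("9",n)
im=cv2.imread("pics/side9.png")[165:285,130:290]; cv2.imwrite("pics/side9c.png",cv2.resize(im,None,fx=4,fy=4,interpolation=cv2.INTER_CUBIC))
```

```text
False
t 19.32 p [0.483  0.1624 0.0687] F [-0.29 -0.52  0.09] gap 0.0499
t 19.7 p [0.4832 0.1619 0.0689] F [-0.84  0.3   5.76] gap 0.0192
stand y 0.1691
True
t 20.02 p [0.4832 0.1621 0.0689] F [-1.29 -1.81  5.67] gap 0.0192
stand y 0.1693
t 20.43 p [0.4824 0.1622 0.0681] F [ 0.27 -0.17 -0.07] gap 0.0498
t 21.98 p [0.3662 0.2827 0.2489] F [-0.68 -0.73  0.44] gap 0.0501
side 66 [-0.0269  0.1719  0.0739] top 41 [-0.0253  0.1706  0.0782]
side 9 chock top n 245 x [-0.0929 -0.0626 -0.0322] y [-0.0222  0.0229] ((-62.71141815185547, 0.200103759765625), (46.94343185424805, 62.13604736328125), 89.73115539550781)
side 9 spool n 511 centre x,z [0.0138 0.0435] rms 0.0014
top 45 [-0.025   0.1686  0.0778] top 38 [-0.024   0.1689  0.0799]
top 9 chock top n 278 x [-0.0916 -0.0632 -0.0316] y [-0.0216  0.0216] ((-59.836551666259766, -0.2117633819580078), (43.817562103271484, 64.32284545898438), 89.98040771484375)
top 9 spool n 578 centre x,z [0.0149 0.0458] rms 0.0018
```

View pics/side9c.png

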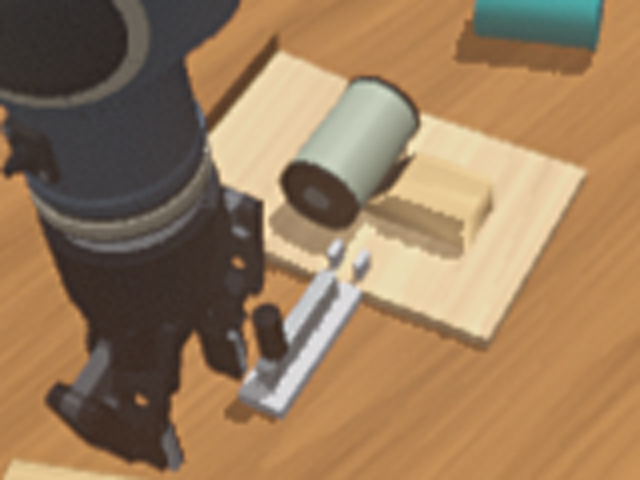

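The stop would not go farther: the 20 N threshold tripped with only 0.2 mm of movement, so it is at its end. The spool and chock have not changed. Handing in.

Run:
```python
from h import *
finish_job(); st()
```

```text
the job is handed in; nothing more can be done
the job is handed in; nothing more can be done
```

I pushed the wood chock nose-first against the spool's low side and released it. Then I slid the stop out by its knob, and the spool is now resting on the chock alone. I handed the job in at about 22 s, with the gripper clear of everything.

- **Chock:** My first push went too far and rolled the spool about 6 mm uphill. I backed the chock off while still holding it, so the spool rolled back to its starting place before I let go. In the last pictures the chock is square to the stand (within about 0.3°) and central (within about 0.2 mm). Its origin is about 61 mm downhill of the spool's centre.
- **Spool:** Its centre is at stand x ≈ 14–15 mm, within about 1 mm of where it began. It did not move once the stop was out.
- **Stop:** The measurements disagree slightly here. The cameras and the arm put the knob's travel at about 58–58.6 mm, not the specified 60. I gripped it again and pulled; the force passed 20 N with only 0.2 mm of movement, so I took it to be against its end stop. The pictures show the bar clear of the spool.

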